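Fetch the component box from under the stack

ROBOT

A 7-joint arm with a two-finger parallel gripper is mounted at the origin on a cart in front of the work surface, level with it; the furniture and walls round the work are solid. World frame = base frame: x ahead of the robot, y to its left, z up, the work surface at z = 0. Lengths are in m, angles in rad, forces in N, time in s.
With the tool pointing down it reaches from about 0.35 to 0.9 m from the base axis. Payload 19.9 kg.
Tool frame: the origin (TCP) lies at the very end of the fingers, on their centre line; the grasp point (between the pads) lies 19 mm behind it (robot.grip_point_offset is the distance from the TCP to the grasp point, in m); z points along the fingers, y is the line along which they close (so a half turn about z gives the same grasp; the last joint's range is limited). The gripper opens to 85 mm and grips with 20 to 120 N. Pads are 22 mm wide; open, the fingers measure 114 mm over their backs; the gripper's body (76 mm by 85 mm) begins 54 mm behind the grasp point. The pads swing forward as they close: fully open they stand 13 mm farther back than shut.
Start: joints at [1.22, 0.417, -0.01, 1.614, 0.005, 1.111, -0.053], TCP at [0.191, -0.595, 0.231] pointing down, gripper open.
Joint ranges: [-2.81, 2.81], [-0.39, 2.02], [-1.27, 1.25], [0.06, 2.57], [-1.19, 4.33], [0.19, 2], [-2.82, 2.82]. Speed limits (rad/s): [1.89, 1.89, 2.39, 2.39, 3.01, 3.01, 3.01].

INTERFACE

Orientations are given as a rotation vector (axis times angle).
In Python, from workcell import monitor, get_image, calibration, ticket, robot gives the robot as it stands.
- The arm moves only by the shell command python3 -m handwheel 'ROWS'. ROWS is text: rows parted by semicolons, each of 7 numbers parted by spaces: the shift along the tool's x, y, z in cm, then the turn, a rotation vector about the tool's x, y, z in rad, then the closure in counts, from 0 (fully open) to 255 (shut). In form: tx ty tz ax ay az grip; .... A call has 1 to 10 rows; each row is the pose to reach, as a shift and turn from the pose commanded when the call began, along the tool's axes at that moment; what a row does not reach only later rows make up. A row lasts 1/10 s, in which the tool goes at most 50 mm and 8.59 degrees, less where a joint would pass 70% of its speed; a pose out of reach is approached as far as the arm can. A call with a gripper value outside its range is refused whole. The fingers move at their own pace and stop on an object; the grip force is fixed at half the most. Time passes only in rows, so rows that repeat a pose let the fingers close. It gives the time, the measured TCP pose, the force, the opening and the grip force at its end, in the units of the state.
- monitor.state(): the state, without advancing time (a new reading comes with each control period).
- get_image(name): name is "scene" or "top" or "wrist"; returns (picture, depth): 480x640x3 uint8, red, green, blue; 480x640 float32, m along the optical axis (not along the pixel's ray), 0 where there is no reading.
- calibration(name): a dict with "K" (3x3 intrinsics, pixels), "extrinsics" (4x4, takes a point from world to camera coordinates). Camera axes: x right, y down, z forward; pixel columns grow to the right and rows downward; lengths in m; the calibration is good to about 2 mm. A picture is of the moment at which its call begins: read the wrist's pose just before it. calibration takes no time and is no camera call; for the wrist camera it gives the pose at the moment of the call.
- ticket.close_job(): hands the job in; it is judged then, once.
The state is a dict: "time": time; "joint_positions": joint angles; "qvel": joint speeds; "tau": joint torques, N m; "tool_pos": TCP position; "orientation": TCP orientation; "contact_force": force on the tool from outside, world axes, zero at the start; "wrist_torque": the same for the moment, N m; "finger_gap": opening from 0.0 (shut) to 1.0 (fully open); "grasp_force": force on a finger pad.
Only numpy, scipy, OpenCV 4.12 (cv2) and the standard library are available. Lean on these libraries where they do the work, as an engineer would, in place of code of your own. Each camera call takes 0.05 s, during which the arm holds its last target. There are 200 camera calls.

TASK

Fetch the clear-lidded component box from the bottom of the stack on the plywood stand: first set the solder spool and then the cardboard carton aside, side by side on the black rubber mat, and lay the component box between the four corner angles of the aluminium locating plate. Then rebuild the stack: lay the carton squarely in the middle of the stand, lengthwise the same way as it lay before, and stand the spool upright in the middle of the carton's top. Leave the spare component box, the tape roll and the terminal strip where they are.

Things in the scene. Friction and masses are not known exactly. Their poses are not given: they have to be found in the camera images.
- stand: Square plywood plinth, 160 x 160 mm, fixed to the bench; at the start it carries the stack (component box, across it the carton, on that the spool). Origin: centre of its underside; its top is flat, at z = +20 mm. x and y run parallel to its edges.
- mat: Thin black rubber mat, 200 mm (x) by 190 mm (y), 3 mm thick, fixed to the bench, empty at the start. Origin: centre of its underside.
- nest: Fixed aluminium locating plate, 184 (x) x 104 (y) mm, 5 mm thick, black angles at its four corners only, 9 mm high over the plate, enclosing 162 x 86 mm; inward from x = 86, y = 48 mm they reach 22 mm in x, 24 mm in y; else the sides are open. Origin: centre of the underside. The component box lies on it, underside at z = +5 mm, its own y along this x, either way round.
- comp_box: Component box at the bottom of the stack: four compartments, flat clear lid closed and fixed. Walls 66 (x) x 150 (y) mm, 33 mm high to the lid's top; 74 mm over hinge and latch in x. The latch stands 4 mm out of the -x wall, z 26 to 32 mm, within 10 mm of mid-length; 30 mm from the middle along y the walls are plain. About 0.16 kg. Origin: centre of its underside, z up.
- carton: Closed cardboard carton with a strip of paper tape, rigid, 140 mm (x) by 64 mm (y) by 36 mm high, about 0.12 kg. At the start it lies across the component box, its length (x) parallel to the stand's x to within 0.1 rad. Origin: centre of its underside, z up.
- spool: Solder spool standing on its flange, white wound middle between black flanges, 54 mm diameter, 32 mm high, about 0.22 kg; at the start on top of the carton. Origin: centre of its underside, z up along its axis.
- spare_box: Spare component box, the same make as the one in the stack, standing alone on the bench; not to be disturbed. 74 x 150 x 33 mm. Origin: centre of its underside.
- tape: Roll of masking tape lying flat on the bench, 96 mm diameter, 22 mm high; not to be disturbed. Origin: centre of its underside.
- terminals: Row of green terminals on the bench, 14 x 62 x 25 mm; not to be disturbed. Origin: centre of its underside.
Not all that is in view belongs to the job. There is more than one size of the spool; the job needs the middle-sized.

How it is judged:
On the way, in this order (a step that is already met when the one before it is completed fails the run):
1. the spool stands released on the rubber mat (x of spool in the frame of mat between -0.1 and 0.1 m and y of spool in the frame of mat between -0.095 and 0.095 m and z of spool in the frame of mat between 0 and 0.008 m and angle between spool's own z axis and vertical below 0.1 rad and contact force between the fingers and spool below 0.05 N and linear speed of spool below 0.02 m/s and angular speed of spool below 0.2 rad/s), for 0.2 s.
2. the carton too lies released on the rubber mat, beside the spool (x of spool in the frame of mat between -0.1 and 0.1 m and y of spool in the frame of mat between -0.095 and 0.095 m and z of spool in the frame of mat between 0 and 0.008 m and angle between each of spool, carton's own z axis and vertical below 0.1 rad and x of carton in the frame of mat between -0.1 and 0.1 m and y of carton in the frame of mat between -0.095 and 0.095 m and z of carton in the frame of mat between 0 and 0.008 m and contact force between the fingers and carton below 0.05 N and linear speed of carton below 0.02 m/s and angular speed of carton below 0.2 rad/s), for 0.2 s.
3. the component box lies released between the corner angles of the locating plate, spool and carton still on the mat (horizontal distance between comp_box and nest below 0.012 m and angle between the y axis of comp_box and the x axis of nest, either way round below 0.12 rad and angle between comp_box's own z axis and vertical below 0.05 rad and z of comp_box in the frame of nest between 0.002 and 0.009 m and x of spool in the frame of mat between -0.1 and 0.1 m and y of spool in the frame of mat between -0.095 and 0.095 m and z of spool in the frame of mat between 0 and 0.008 m and angle between each of spool, carton's own z axis and vertical below 0.1 rad and x of carton in the frame of mat between -0.1 and 0.1 m and y of carton in the frame of mat between -0.095 and 0.095 m and z of carton in the frame of mat between 0 and 0.008 m and contact force between the fingers and comp_box below 0.05 N and linear speed of comp_box below 0.02 m/s and angular speed of comp_box below 0.2 rad/s), for 0.2 s.
4. the carton lies released in the middle of the stand, the spool still on the mat (horizontal distance between comp_box and nest below 0.012 m and angle between the y axis of comp_box and the x axis of nest, either way round below 0.12 rad and angle between each of comp_box, carton's own z axis and vertical below 0.05 rad and z of comp_box in the frame of nest between 0.002 and 0.009 m and horizontal distance between carton and stand below 0.015 m and angle between the x axis of carton and the x axis of stand, either way round below 0.15 rad and z of carton in the frame of stand between 0.016 and 0.024 m and x of spool in the frame of mat between -0.1 and 0.1 m and y of spool in the frame of mat between -0.095 and 0.095 m and z of spool in the frame of mat between 0 and 0.008 m and angle between spool's own z axis and vertical below 0.1 rad and contact force between the fingers and carton below 0.05 N and linear speed of carton below 0.02 m/s and angular speed of carton below 0.2 rad/s), for 0.2 s.
5. the spool stands released in the middle of the carton (horizontal distance between comp_box and nest below 0.012 m and angle between the y axis of comp_box and the x axis of nest, either way round below 0.12 rad and angle between each of comp_box, carton's own z axis and vertical below 0.05 rad and z of comp_box in the frame of nest between 0.002 and 0.009 m and horizontal distance between carton and stand below 0.015 m and angle between the x axis of carton and the x axis of stand, either way round below 0.15 rad and z of carton in the frame of stand between 0.016 and 0.024 m and horizontal distance between spool and carton below 0.012 m and angle between spool's own z axis and vertical below 0.06 rad and z of spool in the frame of carton between 0.032 and 0.04 m and contact force between the fingers and spool below 0.05 N), for 0.2 s.
At the end, for the whole second after the job is handed in: Box flat on the locating plate, within 12 mm of its middle and 0.12 rad of its length; carton flat on the stand, within 15 mm of its middle and 0.15 rad of the stand's x; spool upright on the carton within 12 mm of its middle; all at rest and released (horizontal distance between comp_box and nest below 0.012 m and angle between the y axis of comp_box and the x axis of nest, either way round below 0.12 rad and angle between each of comp_box, carton's own z axis and vertical below 0.05 rad and z of comp_box in the frame of nest between 0.002 and 0.009 m and horizontal distance between carton and stand below 0.015 m and angle between the x axis of carton and the x axis of stand, either way round below 0.15 rad and z of carton in the frame of stand between 0.016 and 0.024 m and horizontal distance between spool and carton below 0.012 m and angle between spool's own z axis and vertical below 0.06 rad and z of spool in the frame of carton between 0.032 and 0.04 m and linear speed of each of comp_box, carton, spool below 0.02 m/s and angular speed of each of comp_box, carton, spool below 0.2 rad/s); the robot touches nothing.
It fails at once if the spare component box, the tape roll or the terminal strip is shifted by more than 15 mm (distance of any of spare_box, tape, terminals from where it was at the start of the episode above 0.015 m).
It fails at once if spool, carton or component box is tipped over (more than 0.6 rad) (angle between any of spool, carton, comp_box's own z axis and vertical above 0.6 rad).
It also fails if it takes over 136 s, if anything falls off the work surface, if the arm or the gripper's body presses on something with over 40 N, if the wrist force passes 120 N, or if a joint passes its speed limit or range.

## Working session

There is one attempt and no reset: what is moved stays moved. The work goes in short steps, Python scripts to look and compute and a shell command to move; the robot and the scene stay as the last step left them, time stands still between calls to the robot, and variables do not carry over. Pictures are saved under pics/ and viewed, at most 14 in all, crops included, and the job is handed in when it is done.

```bash
mkdir -p pics
python3 - <<'E'
from workcell import monitor,get_image,calibration
import cv2,numpy as np
s=monitor.state();print({k:np.round(v,3).tolist() for k,v in s.items()})
for n in ("scene","top"):
    im,d=get_image(n);cv2.imwrite(f"pics/{n}0.png",im[:,:,::-1]);np.savez(f"{n}0.npz",im=im,d=d)
    c=calibration(n);print(n,np.round(c["K"],1).tolist(),np.round(c["extrinsics"],3).tolist())
E
```

```text
{'time': 0.0, 'joint_positions': [1.219, 0.418, -0.01, 1.614, 0.005, 1.111, -0.053], 'qvel': [0.001, -0.001, 0.0, -0.002, 0.001, -0.0, 0.0], 'tau': [0.0, -86.445, 0.679, -43.49, 0.019, 0.007, 0.0], 'tool_pos': [0.19, -0.595, 0.231], 'orientation': [-3.103, -0.485, 0.0], 'contact_force': [-0.845, 0.215, 0.063], 'wrist_torque': [-0.004, 0.018, 0.027], 'grasp_force': 0.0, 'finger_gap': 0.998}
scene [[503.3, 0.0, 320.6], [0.0, 503.3, 251.6], [0.0, 0.0, 1.0]] [[-0.635, -0.772, -0.005, 0.326], [-0.475, 0.396, -0.786, 0.339], [0.609, -0.497, -0.619, 0.683], [0.0, 0.0, 0.0, 1.0]]
top [[443.6, 0.0, 321.5], [0.0, 443.6, 241.0], [0.0, 0.0, 1.0]] [[-0.024, -1.0, 0.014, -0.047], [-0.999, 0.023, -0.047, 0.57], [0.046, -0.015, -0.999, 0.896], [0.0, 0.0, 0.0, 1.0]]
```

View pics/top0.png

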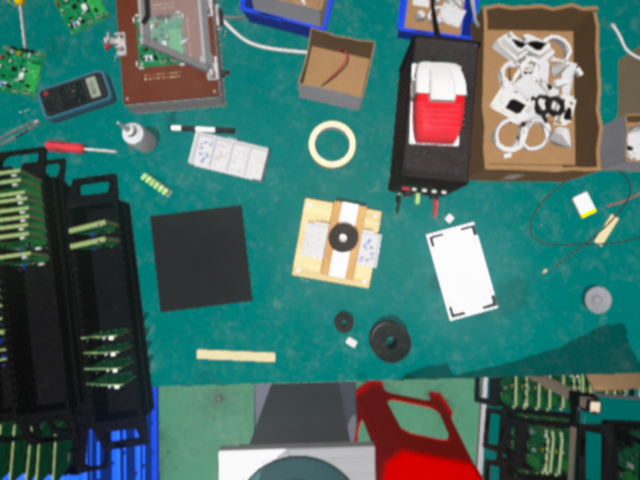

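View pics/scene0.png

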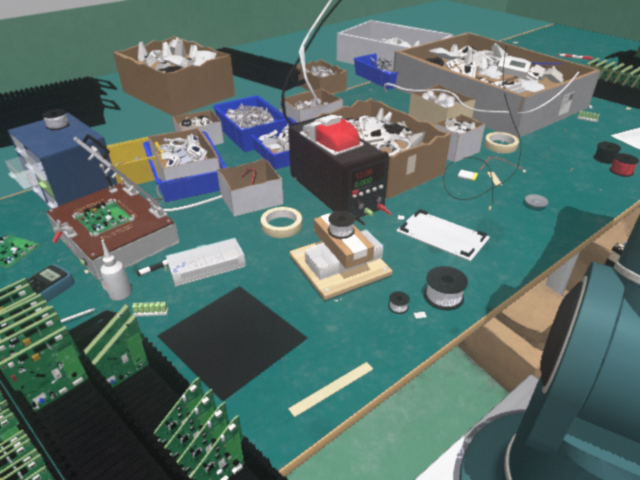

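The top view shows the stack at about (340,240), the mat at (202,258) and the nest at (463,271). Spare box is at (228,155), tape at (332,144), terminals at (156,184), and the decoy spools at (344,321) and (390,340). I'll measure the poses next.

```bash
cat > h.py <<'E'
from workcell import monitor,get_image,calibration
import cv2,numpy as np
from scipy.spatial.transform import Rotation as R
def cloud(n,d,c=None):
    c=c or calibration(n);K=c["K"];E=np.array(c["extrinsics"])
    v,u=np.mgrid[:480,:640];p=np.dstack([(u-K[0][2])/K[0][0]*d,(v-K[1][2])/K[1][1]*d,d])
    w=(p-E[:3,3])@E[:3,:3];w[d<=0]=np.nan;return w
def plane(n,uv,z,c=None):
    c=c or calibration(n);K=np.array(c["K"]);E=np.array(c["extrinsics"])
    uv=np.atleast_2d(uv).astype(float);r=np.c_[uv,np.ones(len(uv))]@np.linalg.inv(K).T@E[:3,:3]
    o=-E[:3,:3].T@E[:3,3];return o+r*((z-o[2])/r[:,2])[:,None]
def rect(n,mask,z,seed=None,c=None,epi=True):
    m=cv2.morphologyEx(mask.astype(np.uint8),cv2.MORPH_OPEN,np.ones((3,3)))
    k,l,st,ce=cv2.connectedComponentsWithStats(m)
    i=l[seed[1],seed[0]] if seed is not None and l[seed[1],seed[0]] else 1+np.argmax(st[1:,4])
    cn=max(cv2.findContours((l==i).astype(np.uint8),0,1)[0],key=cv2.contourArea)[:,0]
    w=plane(n,cn,z,c)[:,:2]
    (cx,cy),(a,b),t=cv2.minAreaRect((w*1000).astype(np.float32))
    if a<b:a,b,t=b,a,t+90
    t=(t+90)%180-90
    print(f"  centre {cx/1000:.4f} {cy/1000:.4f} long {a:.0f} short {b:.0f} mm ang(long vs x) {t:.1f} deg npx {st[i,4]}")
    return cx/1000,cy/1000,np.radians(t)
E
cat > m.py <<'E'
from h import *
f=np.load("top0.npz");im,d=f["im"],f["d"];w=cloud("top",d);z=w[...,2];hsv=cv2.cvtColor(im,cv2.COLOR_RGB2HSV)
def box(a,b,c,e):
    m=np.zeros((480,640),bool);m[b:e,a:c]=1;return m
S=box(280,185,395,300)
print("z: bench %.4f mat %.4f nest %.4f"%(np.nanmedian(z[300:330,290:320]),np.nanmedian(z[240:280,180:220]),np.nanmedian(z[260:280,455:475])))
for nm,lo,hi,zt in(("spool",.108,.14,.121),("carton",.078,.105,.089),("box",.043,.065,.053)):
    m=S&(z>lo)&(z<hi);print(nm,np.nanmedian(z[m]));rect("top",m,zt)
print("carton+spool");rect("top",S&(z>.075),.089)
print("box+up");rect("top",S&(z>.04),.053)
print("stand");rect("top",S&((hsv[...,1]>55)&(hsv[...,0]<30)&(hsv[...,2]>120)|(z>.012)),.02)
print("mat");rect("top",box(140,195,262,320)&(hsv[...,2]<60),.003,(202,258))
print("nest");rect("top",box(415,210,510,330)&((hsv[...,1]<70)),.005,(463,271))
B=box(50,100,400,200)
for nm,s,zt in(("spare",(228,155),.033),("tape",(316,144),.022),("term",(156,184),.02)):
    print(nm);rect("top",B&(z>.008)&(z<.05),zt,s)
E
python3 m.py
```

```text
z: bench -0.0000 mat 0.0031 nest 0.0048
spool 0.12081481971580338
  centre 0.5692 -0.0978 long 53 short 51 mm ang(long vs x) -1.4 deg npx 633
carton 0.08884768405300902
  centre 0.5357 -0.0934 long 78 short 64 mm ang(long vs x) -12.0 deg npx 998
box 0.0528016615821936
  centre 0.5704 -0.0462 long 70 short 44 mm ang(long vs x) -11.1 deg npx 781
carton+spool
  centre 0.5664 -0.1000 long 141 short 64 mm ang(long vs x) -12.2 deg npx 2523
box+up
  centre 0.5686 -0.0997 long 150 short 147 mm ang(long vs x) 78.9 deg npx 3989
stand
  centre 0.5659 -0.0950 long 167 short 166 mm ang(long vs x) 78.8 deg npx 6350
mat
  centre 0.5398 0.1895 long 194 short 185 mm ang(long vs x) 5.6 deg npx 8402
nest
  centre 0.5010 -0.3491 long 189 short 108 mm ang(long vs x) 13.7 deg npx 4698
spare
  centre 0.7565 0.1493 long 210 short 83 mm ang(long vs x) 75.1 deg npx 2828
tape
  centre 0.7593 0.1517 long 212 short 84 mm ang(long vs x) 75.1 deg npx 2828
term
  centre 0.6913 0.2753 long 65 short 15 mm ang(long vs x) 53.2 deg npx 206
```

```bash
cat > go.py <<'E'
import sys;from h import *
def go(x,y,z,yaw):
    s=monitor.state();A=R.from_rotvec(s["orientation"]);t=np.radians(yaw)
    X=np.array([np.cos(t),np.sin(t),0]);Z=np.array([0,0,-1.]);B=R.from_matrix(np.c_[X,np.cross(Z,X),Z])
    print("t=%.1f shift cm"%s["time"],np.round(A.inv().apply(np.array([x,y,z])-s["tool_pos"])*100,2),"turn",np.round((A.inv()*B).as_rotvec(),3),
    "| tcp",np.round(s["tool_pos"],4),"yaw %.1f"%np.degrees(np.arctan2(*A.as_matrix()[1::-1,0])),"gap %.3f"%s["finger_gap"],"grasp %.1f"%s["grasp_force"],"F",np.round(s["contact_force"],1))
if __name__=="__main__":go(*map(float,sys.argv[1:5]))
E
python3 go.py .569 -.098 .19 -12
```

```text
t=0.1 shift cm [ 51.2  -35.79   4.11] turn [-0.001  0.     0.519] | tcp [ 0.1904 -0.595   0.2307] yaw 17.7 gap 1.002 grasp 0.0 F [-0.1  0.9 -0.1]
```

```bash
python3 -m handwheel '4 -3 0 0 0 .05 0;8 -6 0.4 0 0 .1 0;13 -9 1 0 0 .15 0;18 -12.5 1.5 0 0 .2 0;23 -16 2 0 0 .25 0;28 -19.5 2.3 0 0 .3 0;33 -23 2.6 0 0 .35 0;38 -26.5 3 0 0 .4 0;43 -30 3.5 0 0 .45 0;47 -33 4 0 0 .5 0'
python3 -m handwheel '2 -1.4 0 0 0 .02 0;3.5 -2.5 0 0 0 .02 0;4.2 -2.8 0 0 0 .02 0;4.2 -2.8 0 0 0 .02 0'; python3 go.py .569 -.098 .15 -12
python3 - <<'E'
from h import *
c=calibration("wrist");im,d=get_image("wrist");cv2.imwrite("pics/w1.png",im[:,:,::-1]);w=cloud("wrist",d,c);z=w[...,2]
m=(z>.108)&(z<.135);print("spool");rect("wrist",m,.121,c=c)
m=(z>.075)&(z<.135);print("carton");rect("wrist",m,.089,c=c)
E
```

```text
time: 1.1
tool_pos: [0.4933, -0.1968, 0.1974]
orientation: [3.127, -0.302, -0.0]
contact_force: [0.6, -2.1, -0.0]
finger_gap: 1.0
grasp_force: 0.0
time: 1.5
tool_pos: [0.5392, -0.1789, 0.1971]
orientation: [-3.124, 0.329, 0.001]
contact_force: [-0.8, -0.6, -0.1]
finger_gap: 0.997
grasp_force: 0.0
t=1.5 shift cm [ 1.23 -8.54  4.71] turn [-0.     0.001 -0.   ] | tcp [ 0.5392 -0.1789  0.1971] yaw -12.0 gap 0.997 grasp 0.0 F [-0.8 -0.6 -0.1]
spool
  centre 0.5711 -0.1000 long 54 short 54 mm ang(long vs x) -15.8 deg npx 7673
carton
  centre 0.5695 -0.0966 long 141 short 81 mm ang(long vs x) -12.2 deg npx 25582
```

View pics/w1.png

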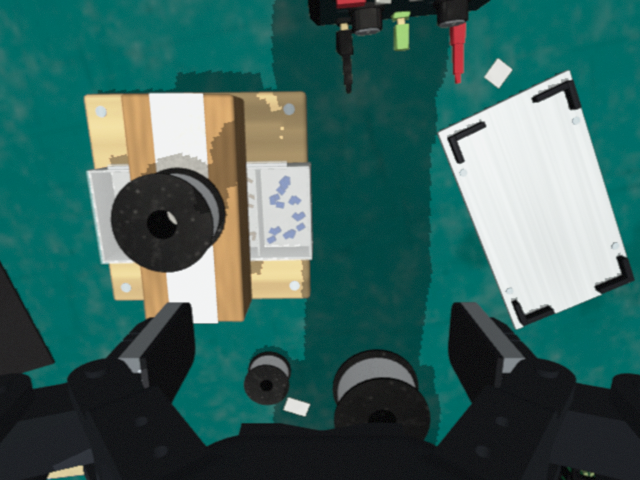

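The wrist view shows the spool at (168,220) on the taped carton, with the nest at right (540,200). The wrist estimate of the spool agrees with the top view to 2 mm, so I'll approach it.

```bash
python3 -m handwheel '0.4 -2.5 0 0 0 0 0;0.8 -5.5 0 0 0 0 0;1.3 -8.2 0 0 0 0 0;1.35 -8.45 1 0 0 0 0;1.35 -8.45 3 0 0 0 0;1.35 -8.45 5.5 0 0 0 0;1.35 -8.45 7 0 0 0 0;1.35 -8.45 8 0 0 0 0;1.35 -8.45 8 0 0 0 0'; python3 go.py .570 -.099 .0905 -12
```

```text
time: 2.45
tool_pos: [0.569, -0.0997, 0.1166]
orientation: [3.124, -0.331, -0.003]
contact_force: [0.5, 0.4, -0.1]
finger_gap: 0.999
grasp_force: 0.0
t=2.5 shift cm [ 0.08 -0.09  2.61] turn [ 0.     0.002 -0.001] | tcp [ 0.569  -0.0997  0.1166] yaw -12.1 gap 0.999 grasp 0.0 F [ 0.5  0.4 -0.1]
```

```bash
python3 -m handwheel '0.1 -0.1 1 0 0 0 0;0.1 -0.1 2 0 0 0 0;0.1 -0.1 2.6 0 0 0 0;0.1 -0.1 2.6 0 0 0 0;0.1 -0.1 2.6 0 0 0 0'; python3 -m handwheel '0 0 0 0 0 0 80;0 0 0 0 0 0 130;0 0 0 0 0 0 150;0 0 0 0 0 0 150;0 0 0 0 0 0 150;0 0 0 0 0 0 150;0 0 0 0 0 0 150'; python3 go.py .535 .241 .1 5.6
```

```text
time: 2.95
tool_pos: [0.571, -0.0984, 0.0915]
orientation: [-3.124, 0.329, 0.0]
contact_force: [-0.3, -0.1, -0.2]
finger_gap: 0.998
grasp_force: 0.0
time: 3.65
tool_pos: [0.5715, -0.0984, 0.0925]
orientation: [3.124, -0.329, 0.002]
contact_force: [-3.3, -0.2, 10.3]
finger_gap: 0.58
grasp_force: 59.8
t=3.6 shift cm [-10.64 -32.44  -0.76] turn [ 0.    -0.001 -0.308] | tcp [ 0.5715 -0.0984  0.0925] yaw -12.0 gap 0.580 grasp 59.8 F [-3.3 -0.2 10.3]
```

```bash
python3 -m handwheel '0 0 -1 0 0 0 150;0 0 -3 0 0 0 150;0 0 -5 0 0 0 150;-1 -3 -5 0 0 0 150;-2 -6 -5 0 0 -.05 150;-3 -9 -5 0 0 -.1 150;-4 -12 -5 0 0 -.15 150;-5 -15.5 -5 0 0 -.2 150;-6 -19 -5 0 0 -.25 150;-7.2 -22 -5 0 0 -.3 150'; python3 go.py .535 .241 .06 5.6
```

```text
time: 4.65
tool_pos: [0.5464, 0.1336, 0.1421]
orientation: [-3.138, -0.145, -0.001]
contact_force: [-0.2, 0.0, -2.8]
finger_gap: 0.573
grasp_force: 62.4
t=4.7 shift cm [ -0.15 -10.8    8.22] turn [-0.    -0.    -0.005] | tcp [0.5464 0.1336 0.1421] yaw 5.3 gap 0.573 grasp 62.4 F [-0.2  0.  -2.8]
```

```bash
python3 -m handwheel '0 -2.5 0 0 0 0 150;0 -5 0 0 0 0 150;-.1 -8 1 0 0 0 150;-.1 -10 3 0 0 0 150;-.1 -10.4 6 0 0 0 150;-.1 -10.4 8.5 0 0 0 150;-.1 -10.4 10.5 0 0 0 150;-.1 -10.4 11.5 0 0 0 150;-.1 -10.4 11.5 0 0 0 150'; python3 go.py .535 .241 .0085 5.6
```

```text
time: 5.55
tool_pos: [0.5357, 0.235, 0.0259]
orientation: [3.138, 0.141, -0.003]
contact_force: [-1.0, 0.1, -1.6]
finger_gap: 0.581
grasp_force: 62.5
t=5.5 shift cm [-0.01 -0.6   1.74] turn [ 0.     0.002 -0.008] | tcp [0.5357 0.235  0.0259] yaw 5.1 gap 0.581 grasp 62.5 F [-1.   0.1 -1.6]
```

```bash
python3 -m handwheel '0 -.5 .8 0 0 0 150;0 -.5 1.4 0 0 0 150;0 -.5 1.75 0 0 0 150;0 -.5 1.85 0 0 0 150;0 -.5 1.85 0 0 0 150'; python3 -m handwheel '0 0 0 0 0 0 120;0 0 0 0 0 0 80;0 0 0 0 0 0 0;0 0 0 0 0 0 0;0 0 0 0 0 0 0;0 0 -1 0 0 0 0;0 0 -3 0 0 0 0;0 0 -7 0 0 0 0;0 0 -11 0 0 0 0;0 0 -14 0 0 0 0'; python3 go.py .568 -.098 .15 -12.2
```

```text
time: 6.05
tool_pos: [0.5358, 0.2402, 0.0081]
orientation: [-3.138, -0.141, 0.0]
contact_force: [-0.3, -0.3, -2.5]
finger_gap: 0.577
grasp_force: 62.5
time: 7.05
tool_pos: [0.536, 0.2406, 0.1513]
orientation: [-3.138, -0.141, -0.003]
contact_force: [0.0, 0.5, -0.4]
finger_gap: 0.999
grasp_force: 0.0
t=7.0 shift cm [ 0.14 34.01  0.1 ] turn [-0.001 -0.002  0.303] | tcp [0.536  0.2406 0.1513] yaw 5.2 gap 0.999 grasp 0.0 F [ 0.   0.5 -0.4]
```

```bash
python3 -m handwheel '-.5 3 -1 0 0 .05 0;-1 6 -2 0 0 .1 0;-2 10 -3 0 0 .15 0;-3 14 -4 0 0 .2 0;-3.5 18 -4 0 0 .25 0;-4 22 -4 0 0 .3 0;-5 26 -4 0 0 .3 0;-5 29 -4 0 0 .3 0;-5 30 -4 0 0 .3 0;-5 30 -4 0 0 .3 0'
python3 - <<'E'
from h import *
c=calibration("wrist");im,d=get_image("wrist");cv2.imwrite("pics/w2.png",im[:,:,::-1]);w=cloud("wrist",d,c);z=w[...,2]
m=(z>.084)&(z<.095);print("carton");rect("wrist",m,.089,c=c)
im,d=get_image("top");z=cloud("top",d)[...,2];v,u=np.mgrid[:480,:640];print("spool on mat");rect("top",(z>.02)&(z<.06)&(u>155)&(u<260)&(v>200)&(v<315),.035)
m=(u>280)&(u<400)&(v>180)&(v<300)&(z>.08)&(z<.1);rect("top",m,.089)
E
python3 go.py .568 -.098 .12 -12.2
```

```text
time: 8.05
tool_pos: [0.5129, -0.0642, 0.1886]
orientation: [3.124, -0.333, 0.001]
contact_force: [-0.1, 0.4, -1.1]
finger_gap: 1.001
grasp_force: 0.0
carton
  centre 0.5660 -0.1015 long 136 short 64 mm ang(long vs x) -12.2 deg npx 28986
spool on mat
  centre 0.5329 0.2411 long 54 short 52 mm ang(long vs x) 88.7 deg npx 558
  centre 0.6141 -0.1104 long 64 short 43 mm ang(long vs x) 79.2 deg npx 655
t=8.2 shift cm [6.14 2.4  6.83] turn [-0.001 -0.     0.004] | tcp [ 0.5129 -0.0618  0.1883] yaw -12.0 gap 0.999 grasp 0.0 F [-0.2 -0.2  0.9]
```

```bash
python3 -m handwheel '2 .9 0 0 0 0 0;4.5 2 1 0 0 0 0;5.9 2.6 2.5 0 0 0 0;6.1 2.65 4.5 0 0 0 0;6.1 2.65 7 0 0 0 0;6.1 2.65 8.5 0 0 0 0;6.1 2.65 8.5 0 0 0 0;6.1 2.65 8.5 0 0 0 0'; python3 go.py .567 -.1005 .058 -12.2
```

```text
time: 8.95
tool_pos: [0.5673, -0.101, 0.1037]
orientation: [-3.124, 0.328, -0.0]
contact_force: [0.3, -1.4, 0.9]
finger_gap: 0.999
grasp_force: 0.0
t=8.9 shift cm [-0.04 -0.04  4.57] turn [-0.    -0.     0.004] | tcp [ 0.5673 -0.101   0.1037] yaw -12.0 gap 0.999 grasp 0.0 F [ 0.3 -1.4  0.9]
```

```bash
python3 -m handwheel '0 0 1.5 0 0 0 0;0 0 3 0 0 0 0;0 0 4.4 0 0 0 0;0 0 4.4 0 0 0 0;0 0 4.4 0 0 0 60;0 0 4.4 0 0 0 110;0 0 4.4 0 0 0 110;0 0 4.4 0 0 0 110;0 0 4.4 0 0 0 110'; python3 go.py .5447 .1417 .12 5.6
```

```text
time: 9.85
tool_pos: [0.5674, -0.1018, 0.0596]
orientation: [3.124, -0.33, 0.001]
contact_force: [-1.6, -0.2, 7.3]
finger_gap: 0.738
grasp_force: 66.5
t=9.8 shift cm [ -7.29 -23.34  -6.04] turn [ 0.    -0.001 -0.308] | tcp [ 0.5674 -0.1018  0.0596] yaw -12.0 gap 0.738 grasp 66.5 F [-1.6 -0.2  7.3]
```

```bash
python3 -m handwheel '0 0 -1 0 0 0 110;0 0 -3 0 0 0 110;0 0 -5 0 0 0 110;-1 -2.5 -6 0 0 -.03 110;-2 -5.5 -6 0 0 -.08 110;-3 -8.5 -6 0 0 -.14 110;-4 -11.5 -6 0 0 -.2 110;-5 -15 -6 0 0 -.26 110;-6 -18 -6 0 0 -.308 110;-6.6 -21 -6 0 0 -.308 110'; python3 -m handwheel '0 -1 0 0 0 0 110;0 -2 .5 0 0 0 110;0 -2 2 0 0 0 110;0 -2 4 0 0 0 110;0 -2 6 0 0 0 110;0 -2 7.5 0 0 0 110;0 -2 7.5 0 0 0 110'; python3 go.py .5447 .1417 .0105 5.6
```

```text
time: 10.85
tool_pos: [0.5458, 0.1189, 0.1197]
orientation: [3.138, 0.157, 0.0]
contact_force: [0.4, -0.4, 0.1]
finger_gap: 0.735
grasp_force: 65.8
time: 11.55
tool_pos: [0.543, 0.1361, 0.0416]
orientation: [3.137, 0.152, -0.006]
contact_force: [-0.7, -0.1, -0.7]
finger_gap: 0.735
grasp_force: 65.9
t=11.6 shift cm [ 0.23 -0.54  3.11] turn [ 0.001  0.004 -0.001] | tcp [0.543  0.1361 0.0416] yaw 5.6 gap 0.735 grasp 65.9 F [-0.7 -0.1 -0.7]
```

```bash
python3 -m handwheel '.2 -.4 1.2 0 0 0 110;.2 -.4 2.3 0 0 0 110;.2 -.4 2.9 0 0 0 110;.2 -.4 3.1 0 0 0 110;.2 -.4 3.1 0 0 0 110'; python3 go.py .5447 .1417 .0105 5.6;python3 -m handwheel '0 0 0 0 0 0 80;0 0 0 0 0 0 40;0 0 0 0 0 0 0;0 0 0 0 0 0 0;0 0 0 0 0 0 0;0 0 -1 0 0 0 0;0 0 -3 0 0 0 0;0 0 -7 0 0 0 0;0 0 -11 0 0 0 0;0 0 -15 0 0 0 0'
python3 - <<'E'
from h import *
im,d=get_image("top");cv2.imwrite("pics/t2.png",im[:,:,::-1]);np.savez("top2.npz",im=im,d=d);z=cloud("top",d)[...,2];v,u=np.mgrid[:480,:640]
c=calibration("wrist");iw,dw=get_image("wrist");zw=cloud("wrist",dw,c)[...,2]
print("w carton");rect("wrist",(zw>.034)&(zw<.048),.039,c=c)
S=(u>280)&(u<400)&(v>180)&(v<300)
print("box");rect("top",S&(z>.042)&(z<.07),.053);hsv=cv2.cvtColor(im,cv2.COLOR_RGB2HSV)
print("stand");rect("top",S&((hsv[...,1]>55)&(hsv[...,0]<30)&(hsv[...,2]>120)|(z>.012)),.02)
E
python3 go.py .51 -.12 .2 78.9
```

```text
time: 12.05
tool_pos: [0.5458, 0.1415, 0.0129]
orientation: [3.138, 0.154, -0.0]
contact_force: [-0.3, 1.2, -1.0]
finger_gap: 0.737
grasp_force: 65.9
t=12.1 shift cm [-0.11 -0.03  0.24] turn [0. 0. 0.] | tcp [0.5458 0.1415 0.0129] yaw 5.6 gap 0.737 grasp 65.9 F [-0.3  1.2 -1. ]
time: 13.05
tool_pos: [0.5456, 0.1416, 0.1654]
orientation: [-3.138, -0.154, -0.0]
contact_force: [0.5, 0.5, -0.3]
finger_gap: 1.001
grasp_force: 0.0
w carton
  centre 0.5468 0.1407 long 141 short 64 mm ang(long vs x) 5.4 deg npx 19414
box
  centre 0.5589 -0.0977 long 150 short 73 mm ang(long vs x) 79.2 deg npx 2688
stand
  centre 0.5636 -0.0941 long 168 short 161 mm ang(long vs x) 78.8 deg npx 6296
t=13.2 shift cm [-6.33 25.74 -3.18] turn [ 0.004 -0.007 -1.279] | tcp [0.5481 0.1424 0.169 ] yaw 5.6 gap 1.000 grasp 0.0 F [ 0.   0.5 -0.8]
```

View pics/t2.png

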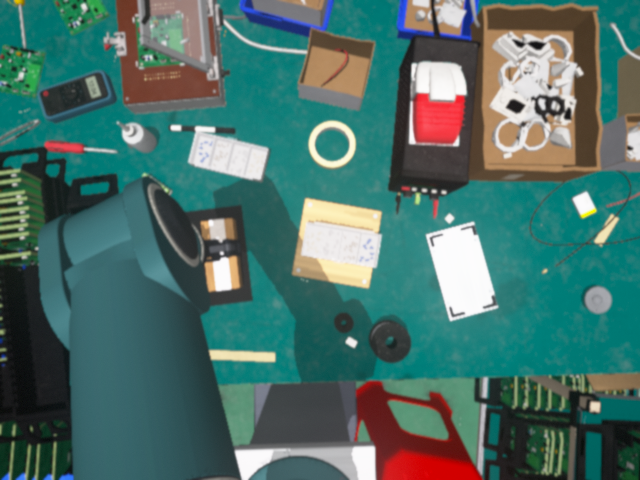

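```bash
python3 -m handwheel '0 2 -2 0 0 -.12 0;-.3 5 -3 0 0 -.26 0;-.6 8 -3 0 0 -.4 0;-.9 11.5 -3 0 0 -.54 0;-1.2 15 -3 0 0 -.68 0;-1.5 18.5 -3 0 0 -.82 0;-1.8 22 -3 0 0 -.96 0;-1.8 25 -3 0 0 -1.1 0;-1.8 26.8 -3 0 0 -1.24 0;-1.8 26.8 -3 0 0 -1.28 0'; python3 -m handwheel '0 0 0 0 0 0 0;0 0 0 0 0 0 0';python3 - <<'E'
from h import *
c=calibration("wrist");im,d=get_image("wrist");cv2.imwrite("pics/w3.png",im[:,:,::-1]);zw=cloud("wrist",d,c)[...,2]
rect("wrist",(zw>.045)&(zw<.062),.053,c=c)
rect("wrist",(zw>.012)&(zw<.062),.02,c=c)
im,d=get_image("top");z=cloud("top",d)[...,2];v,u=np.mgrid[:480,:640];M=(u>150)&(u<260)&(v>200)&(v<315)
rect("top",M&(z>.032)&(z<.06),.039,(220,250));rect("top",M&(z>.028)&(z<.06),.035,(178,255))
E
python3 go.py .5534 -.1275 .1 79.2
```

```text
time: 14.15
tool_pos: [0.5538, -0.1301, 0.1932]
orientation: [2.423, 1.999, -0.001]
contact_force: [-0.4, 0.2, 0.4]
finger_gap: 1.0
grasp_force: 0.0
time: 14.35
tool_pos: [0.554, -0.1266, 0.1933]
orientation: [-2.426, -1.995, -0.0]
contact_force: [0.4, 0.1, -0.4]
finger_gap: 0.999
grasp_force: 0.0
  centre 0.5611 -0.0998 long 150 short 73 mm ang(long vs x) 79.1 deg npx 23531
  centre 0.5643 -0.1007 long 175 short 159 mm ang(long vs x) 78.8 deg npx 48809
  centre 0.5453 0.1419 long 140 short 65 mm ang(long vs x) 5.3 deg npx 2297
  centre 0.5329 0.2412 long 54 short 52 mm ang(long vs x) 88.7 deg npx 539
t=14.4 shift cm [-0.13 -0.05  9.32] turn [ 0.    -0.    -0.005] | tcp [ 0.5541 -0.1264  0.1932] yaw 78.9 gap 1.005 grasp 0.0 F [ 0.3 -0.2 -0.2]
```

View pics/w3.png

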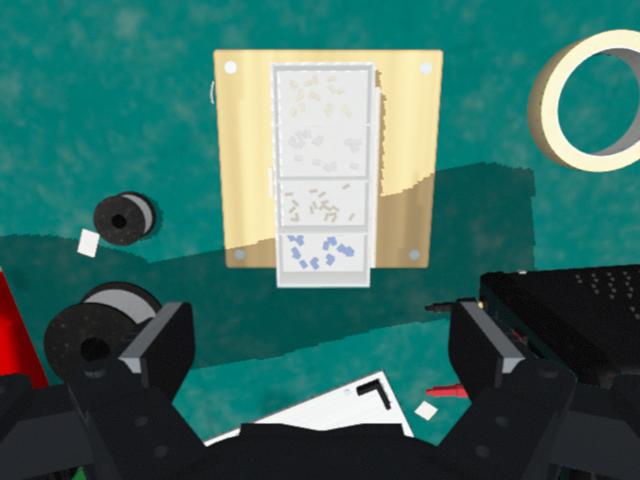

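```bash
python3 - <<'E'
from h import *
s=monitor.state();c=calibration("wrist");im,d=get_image("wrist");w=cloud("wrist",d,c)
A=R.from_rotvec(s["orientation"]);t=(w-s["tool_pos"])@A.as_matrix()
m=(t[...,2]>-.06)&(t[...,2]<.03)&(abs(t[...,1])<.07)&(abs(t[...,0])<.03)
p=t[m];print(len(p),np.percentile(p[:,2],[0,1,5,50,95,99,100]));q=p[p[:,2]>np.percentile(p[:,2],97)];print(np.round(q.min(0),4),np.round(q.max(0),4))
E
python3 go.py .5543 -.1285 .1 79.2
```

```text
12056 [-0.0599998  -0.05980384 -0.0589117  -0.03937443 -0.01886838 -0.01532401
 -0.01285994]
[-0.0114 -0.048  -0.0175] [ 0.0102  0.0491 -0.0129]
t=14.5 shift cm [-0.2   0.06  9.32] turn [ 0.     0.    -0.005] | tcp [ 0.5541 -0.1264  0.1932] yaw 78.9 gap 0.999 grasp 0.0 F [-0.2 -0.2 -1.1]
```

```bash
python3 -m handwheel '-.1 0 1.5 0 0 0 0;-.2 .05 5 0 0 0 0;-.2 .05 9 0 0 0 0;-.2 .05 11.5 0 0 0 0;-.2 .05 12.5 0 0 0 0;-.2 .05 12.5 0 0 0 0'; python3 go.py .5543 -.1285 .015 79.2;  python3 -m handwheel '0 0 1.5 0 0 0 0;0 0 3 0 0 0 0;0 0 4.5 0 0 0 0;0 0 5.2 0 0 0 0;0 0 5.2 0 0 0 0;0 0 5.2 0 0 0 0'; python3 go.py .5543 -.1285 .015 79.2
```

```text
time: 15.1
tool_pos: [0.5536, -0.1285, 0.0668]
orientation: [-2.423, -1.996, 0.002]
contact_force: [0.5, 0.1, 0.7]
finger_gap: 1.005
grasp_force: 0.0
t=15.1 shift cm [0.02 0.08 5.18] turn [-0.002 -0.    -0.004] | tcp [ 0.5536 -0.1285  0.0668] yaw 79.0 gap 1.005 grasp 0.0 F [0.5 0.1 0.7]
time: 15.7
tool_pos: [0.5544, -0.1289, 0.0162]
orientation: [-2.425, -1.997, -0.0]
contact_force: [0.2, 1.3, 0.4]
finger_gap: 0.999
grasp_force: 0.0
t=15.7 shift cm [ 0.04 -0.02  0.12] turn [ 0.    -0.    -0.004] | tcp [ 0.5544 -0.1289  0.0162] yaw 78.9 gap 0.999 grasp 0.0 F [0.2 1.3 0.4]
```

```bash
python3 -m handwheel '0 0 0 0 0 0 50;0 0 0 0 0 0 90;0 0 0 0 0 0 110;0 0 0 0 0 0 110;0 0 0 0 0 0 110;0 0 0 0 0 0 110'; python3 go.py .5543 -.1285 .015 79.2; python3 -m handwheel '0 0 -.5 0 0 0 110;0 0 -1.5 0 0 0 110;0 0 -3 0 0 0 110;0 0 -5 0 0 0 110;0 0 -7 0 0 0 110;0 0 -9 0 0 0 110;0 0 -10 0 0 0 110;0 0 -10 0 0 0 110'; python3 go.py .47 -.357 .12 13.7
```

```text
time: 16.3
tool_pos: [0.5547, -0.1291, 0.0168]
orientation: [2.424, 1.997, 0.001]
contact_force: [-1.0, 1.3, 6.3]
finger_gap: 0.765
grasp_force: 66.9
t=16.3 shift cm [ 0.05 -0.05  0.18] turn [ 0.001  0.    -0.005] | tcp [ 0.5547 -0.1291  0.0168] yaw 78.9 gap 0.765 grasp 66.9 F [-1.   1.3  6.3]
time: 17.1
tool_pos: [0.555, -0.1292, 0.1178]
orientation: [2.424, 1.995, 0.002]
contact_force: [0.9, -0.7, -1.7]
finger_gap: 0.766
grasp_force: 66.6
t=17.1 shift cm [-23.99  -3.97  -0.22] turn [ 3.000e-03 -1.000e-03  1.139e+00] | tcp [ 0.555  -0.1292  0.1178] yaw 78.9 gap 0.766 grasp 66.6 F [ 0.9 -0.7 -1.7]
```

```bash
python3 -m handwheel '-1 -.2 0 0 0 .08 110;-3 -.5 0 0 0 .2 110;-6 -1 0 0 0 .32 110;-9 -1.5 0 0 0 .45 110;-12 -2 0 0 0 .58 110;-15 -2.5 0 0 0 .7 110;-18 -3 0 0 0 .83 110;-21 -3.5 0 0 0 .96 110;-23 -3.9 0 0 0 1.08 110;-24 -4 0 0 0 1.14 110'; python3 -m handwheel '0 0 2 0 0 0 110;0 0 4 0 0 0 110;0 0 5.5 0 0 0 110;0 0 6 0 0 0 110;0 0 6 0 0 0 110'
python3 - <<'E'
from h import *
im,d=get_image("top");cv2.imwrite("pics/t3.png",cv2.resize(im[180:380,350:600,::-1],None,fx=3,fy=3))
z=cloud("top",d)[...,2];s=monitor.state()["tool_pos"][2]
v,u=np.mgrid[:480,:640];zt=s+.036-.0002;print(zt)
c=calibration("wrist");iw,dw=get_image("wrist");cv2.imwrite("pics/w4.png",iw[:,:,::-1]);W=cloud("wrist",dw,c);zw=W[...,2]
m=abs(zw-zt)<.006;print(np.nanmedian(zw[m]));rect("wrist",m,zt,c=c)
E
python3 go.py .472 -.356 .01 13.7
```

```text
time: 18.1
tool_pos: [0.4672, -0.3587, 0.1151]
orientation: [-3.12, -0.361, 0.003]
contact_force: [0.0, 0.1, -1.3]
finger_gap: 0.767
grasp_force: 66.6
time: 18.6
tool_pos: [0.4686, -0.3565, 0.0552]
orientation: [-3.118, -0.373, 0.002]
contact_force: [0.3, 0.4, -0.4]
finger_gap: 0.767
grasp_force: 66.8
0.09185374195930086
0.09268540158818349
  centre 0.5026 -0.3495 long 118 short 92 mm ang(long vs x) 13.6 deg npx 115918
t=18.7 shift cm [ 0.29 -0.04  4.65] turn [ 0.    -0.    -0.001] | tcp [ 0.4692 -0.357   0.0565] yaw 13.6 gap 0.764 grasp 66.8 F [ 0.8 -0.2 -2.4]
```

View pics/w4.png

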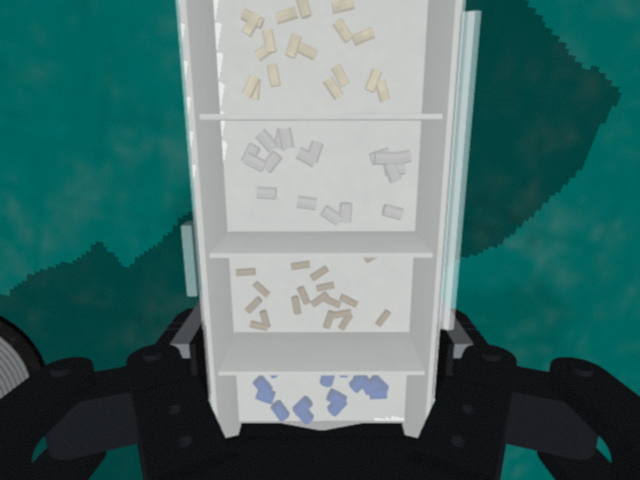

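View pics/t3.png

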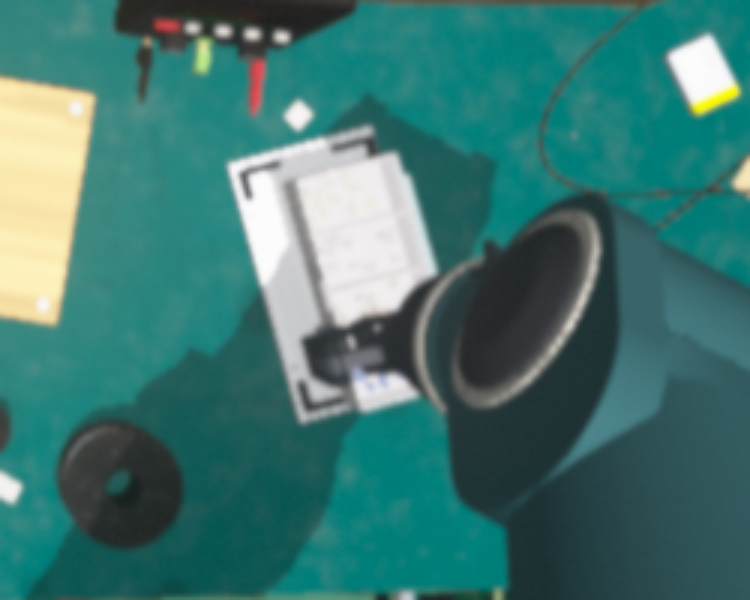

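The wrist view shows the box held level, and the top view shows it hovering over the nest. I'll shift 0.25 cm forward and lower it, watching the force.

```bash
python3 -m handwheel '.2 -.05 0 0 0 0 110;.22 -.05 1.5 0 0 0 110;.22 -.05 3 0 0 0 110;.22 -.05 3.6 0 0 0 110;.22 -.05 3.6 0 0 0 110;.22 -.05 3.6 0 0 0 110'; python3 go.py .4713 -.3562 .003 13.7
```

```text
time: 19.3
tool_pos: [0.471, -0.3558, 0.0198]
orientation: [-3.119, -0.373, 0.0]
contact_force: [-0.4, 0.7, -1.4]
finger_gap: 0.761
grasp_force: 66.8
t=19.3 shift cm [0.02 0.05 1.68] turn [-0.     0.    -0.001] | tcp [ 0.471  -0.3558  0.0198] yaw 13.6 gap 0.761 grasp 66.8 F [-0.4  0.7 -1.4]
```

```bash
python3 -m handwheel '0 .05 .6 0 0 0 110;0 .05 1.1 0 0 0 110;0 .05 1.5 0 0 0 110;0 .05 1.7 0 0 0 110;0 .05 1.7 0 0 0 110'
python3 - <<'E'
from h import *
im,d=get_image("scene");cv2.imwrite("pics/s4.png",cv2.resize(im[170:320,340:540,::-1],None,fx=4,fy=4))
E
python3 go.py .4713 -.3562 .002 13.7
```

```text
time: 19.8
tool_pos: [0.471, -0.3562, 0.0027]
orientation: [-3.119, -0.373, 0.001]
contact_force: [0.3, -0.2, -0.9]
finger_gap: 0.764
grasp_force: 66.8
t=19.9 shift cm [0.03 0.   0.09] turn [-0.     0.    -0.001] | tcp [ 0.4711 -0.3563  0.0029] yaw 13.6 gap 0.771 grasp 66.8 F [ 0.8 -0.3 -1.9]
```

View pics/s4.png

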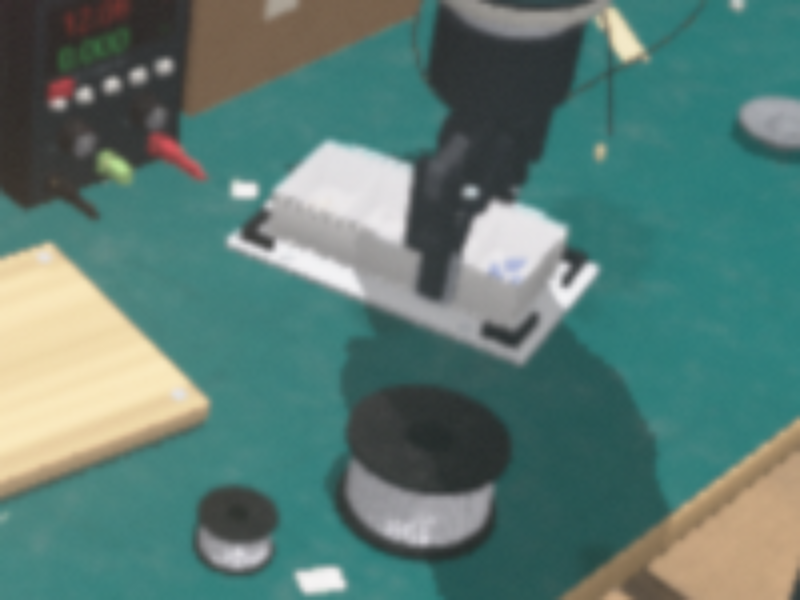

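The box sits between the corner angles (scene crop about 270–570) with no side force, so I'll release it, lift away and check.

```bash
python3 -m handwheel '0 0 .1 0 0 0 80;0 0 .1 0 0 0 40;0 0 .1 0 0 0 0;0 0 .1 0 0 0 0;0 0 .1 0 0 0 0;0 0 -1 0 0 0 0;0 0 -3 0 0 0 0;0 0 -7 0 0 0 0;0 0 -11 0 0 0 0;0 0 -15 0 0 0 0'; python3 -m handwheel '0 -3 -1 0 0 0 0;0 -7 -2 0 0 0 0;0 -12 -3 0 0 0 0;0 -17 -3 0 0 0 0;0 -22 -3 0 0 0 0;0 -27 -3 0 0 0 0;0 -32 -3 0 0 0 0;0 -37 -3 0 0 0 0;1 -41 -3 0 0 .05 0;1.5 -44 -3 0 0 .1 0'
cat > chk.py <<'E'
from h import *
im,d=get_image("top");np.savez("top5.npz",im=im,d=d);z=cloud("top",d)[...,2];v,u=np.mgrid[:480,:640];hsv=cv2.cvtColor(im,cv2.COLOR_RGB2HSV)
N=(u>410)&(u<515)&(v>205)&(v<330)
print("box");rect("top",N&(z>.025)&(z<.06),.038);print("nest");rect("top",N&((hsv[...,1]<70)),.005,(463,271))
S=(u>280)&(u<400)&(v>180)&(v<300);print("stand");rect("top",S&((hsv[...,1]>55)&(hsv[...,0]<30)&(hsv[...,2]>120)|(z>.012)),.02)
E
python3 chk.py; python3 go.py .546 .141 .12 5.4
```

```text
time: 20.85
tool_pos: [0.471, -0.3562, 0.1555]
orientation: [3.119, 0.373, 0.001]
contact_force: [0.8, -0.4, -0.6]
finger_gap: 1.003
grasp_force: 0.0
time: 21.85
tool_pos: [0.3816, 0.0772, 0.184]
orientation: [3.134, 0.216, 0.003]
contact_force: [1.3, -0.9, -0.3]
finger_gap: 0.999
grasp_force: 0.0
box
  centre 0.4993 -0.3470 long 150 short 74 mm ang(long vs x) 13.8 deg npx 2690
nest
  centre 0.5011 -0.3489 long 188 short 108 mm ang(long vs x) 13.6 deg npx 4685
stand
  centre 0.5643 -0.0906 long 161 short 160 mm ang(long vs x) -11.2 deg npx 6185
t=21.9 shift cm [17.11 -3.73  6.45] turn [-0.    -0.002  0.043] | tcp [0.3814 0.0807 0.1841] yaw 7.9 gap 1.000 grasp 0.0 F [-1.4  4.4 -0.5]
```

```bash
python3 -m handwheel '3 -.6 0 0 0 .02 0;7 -1.5 1 0 0 .04 0;11.5 -2.5 2 0 0 .04 0;15 -3.2 3 0 0 .04 0;17 -3.7 4 0 0 .04 0;17.1 -3.7 6 0 0 .04 0;17.1 -3.7 9 0 0 .04 0;17.1 -3.7 11 0 0 .04 0;17.1 -3.7 11 0 0 .04 0;17.1 -3.7 11 0 0 .04 0'; python3 go.py .546 .1415 .0125 5.4
```

```text
time: 22.9
tool_pos: [0.5466, 0.135, 0.074]
orientation: [3.138, 0.154, 0.0]
contact_force: [0.6, 0.9, 0.5]
finger_gap: 1.007
grasp_force: 0.0
t=22.9 shift cm [ 0.01 -0.65  6.15] turn [ 0.    -0.     0.004] | tcp [0.5466 0.135  0.074 ] yaw 5.6 gap 1.007 grasp 0.0 F [0.6 0.9 0.5]
```

```bash
python3 -m handwheel '0 -.6 0 0 0 0 0;0 -.65 2 0 0 0 0;0 -.65 4 0 0 0 0;0 -.65 5.6 0 0 0 0;0 -.65 6.2 0 0 0 0;0 -.65 6.2 0 0 0 0;0 -.65 6.2 0 0 0 60;0 -.65 6.2 0 0 0 110;0 -.65 6.2 0 0 0 110;0 -.65 6.2 0 0 0 110'; python3 -m handwheel '0 0 0 0 0 0 110;0 0 0 0 0 0 110;0 0 0 0 0 0 110';python3 go.py .5643 -.0906 .12 -11.2
```

```text
time: 23.9
tool_pos: [0.5463, 0.1416, 0.0122]
orientation: [-3.138, -0.153, -0.002]
contact_force: [-1.9, -0.2, 6.6]
finger_gap: 0.737
grasp_force: 66.0
time: 24.2
tool_pos: [0.5463, 0.1416, 0.0122]
orientation: [-3.138, -0.153, -0.002]
contact_force: [-1.6, 0.0, 6.6]
finger_gap: 0.74
grasp_force: 66.0
t=24.2 shift cm [ -0.46  23.28 -10.79] turn [-0.    -0.001  0.293] | tcp [0.5463 0.1416 0.0122] yaw 5.6 gap 0.740 grasp 66.0 F [-1.6  0.   6.6]
```

```bash
python3 -m handwheel '0 0 -1 0 0 0 110;0 0 -3 0 0 0 110;0 0 -5.5 0 0 0 110;0 2.5 -7 0 0 .03 110;0 5.5 -7 0 0 .08 110;-.1 9 -7 0 0 .14 110;-.2 13 -7 0 0 .2 110;-.3 17 -7 0 0 .26 110;-.4 20.5 -7 0 0 .293 110;-.5 23 -7 0 0 .293 110'; python3 -m handwheel '0 0 0 0 0 0 110;0 0 .5 0 0 0 110;0 0 2 0 0 0 110;0 0 2.5 0 0 0 110;0 0 2.5 0 0 0 110'
python3 - <<'E'
from h import *
c=calibration("wrist");s=monitor.state();iw,dw=get_image("wrist");zw=cloud("wrist",dw,c)[...,2];zt=s["tool_pos"][2]+.027
rect("wrist",abs(zw-zt)<.006,zt,c=c)
E
python3 go.py .5643 -.0906 .0305 -11.2
```

```text
time: 25.2
tool_pos: [0.5633, -0.0907, 0.0821]
orientation: [3.126, -0.311, 0.002]
contact_force: [0.1, 0.5, -0.5]
finger_gap: 0.736
grasp_force: 65.7
time: 25.7
tool_pos: [0.5624, -0.087, 0.0547]
orientation: [-3.126, 0.304, 0.004]
contact_force: [1.0, 0.2, -0.6]
finger_gap: 0.735
grasp_force: 65.8
  centre 0.5818 -0.0915 long 103 short 93 mm ang(long vs x) -11.1 deg npx 72114
t=25.8 shift cm [0.22 0.31 2.48] turn [-0.     0.001  0.001] | tcp [ 0.5628 -0.0872  0.0553] yaw -11.1 gap 0.732 grasp 65.8 F [-0.3  0.2 -0.7]
```

```bash
python3 -m handwheel '.2 .3 .5 0 0 0 110;.2 .3 1.4 0 0 0 110;.2 .3 2.1 0 0 0 110;.2 .3 2.45 0 0 0 110;.2 .3 2.45 0 0 0 110;.2 .3 2.45 0 0 0 110'; python3 go.py .5643 -.0906 .0305 -11.2; python3 -m handwheel '0 0 0 0 0 0 80;0 0 0 0 0 0 40;0 0 0 0 0 0 0;0 0 0 0 0 0 0;0 0 0 0 0 0 0;0 0 -1 0 0 0 0;0 0 -3 0 0 0 0;0 0 -7 0 0 0 0;0 0 -11 0 0 0 0;0 0 -14 0 0 0 0';python3 -m handwheel '0 -3 0 0 0 0 0;0 -7 0 0 0 0 0;0 -12 0 0 0 0 0;0 -16 0 0 0 -.08 0;0 -20 0 0 0 -.16 0;0 -24 0 0 0 -.24 0;0 -26 0 0 0 -.29 0;0 -26 0 0 0 -.29 0'
cat > chk2.py <<'E'
from h import *
c=calibration("wrist");iw,dw=get_image("wrist");cv2.imwrite("pics/w6.png",iw[:,:,::-1]);zw=cloud("wrist",dw,c)[...,2]
im,d=get_image("top");z=cloud("top",d)[...,2];v,u=np.mgrid[:480,:640]
S=(u>280)&(u<400)&(v>180)&(v<300);print("carton");rect("top",S&(z>.045)&(z<.07),.056)
print("w spool");rect("wrist",(zw>.028)&(zw<.045),.035,c=c)
E
python3 chk2.py; python3 go.py .533 .241 .1 5.4
```

```text
time: 26.35
tool_pos: [0.5646, -0.0912, 0.0315]
orientation: [-3.127, 0.306, 0.0]
contact_force: [0.2, -0.1, -1.0]
finger_gap: 0.736
grasp_force: 65.8
t=26.4 shift cm [-0.04 -0.06  0.1 ] turn [-0.  0.  0.] | tcp [ 0.5646 -0.0912  0.0315] yaw -11.2 gap 0.736 grasp 65.8 F [ 0.2 -0.1 -1. ]
time: 27.35
tool_pos: [0.565, -0.0912, 0.1747]
orientation: [3.127, -0.306, 0.003]
contact_force: [0.6, -0.4, -0.4]
finger_gap: 0.998
grasp_force: 0.0
time: 28.15
tool_pos: [0.6147, 0.1671, 0.172]
orientation: [-3.136, -0.157, -0.0]
contact_force: [0.5, -0.4, -0.2]
finger_gap: 1.003
grasp_force: 0.0
carton
  centre 0.5638 -0.0901 long 140 short 64 mm ang(long vs x) -11.6 deg npx 2321
w spool
  centre 0.7453 0.1241 long 149 short 70 mm ang(long vs x) 75.2 deg npx 20137
t=28.2 shift cm [-7.43 -8.53  7.17] turn [ 0.  0. -0.] | tcp [0.615  0.1631 0.1717] yaw 5.4 gap 1.001 grasp 0.0 F [-0.4  0.3 -0.2]
```

```bash
python3 -m handwheel '-2 -2 0 0 0 0 0;-4.5 -5 0 0 0 0 0;-6.8 -7.5 1 0 0 0 0;-7.2 -8.5 3 0 0 0 0;-7.2 -8.5 6 0 0 0 0;-7.2 -8.5 9 0 0 0 0;-7.2 -8.5 10 0 0 0 0;-7.2 -8.5 10 0 0 0 0;-7.2 -8.5 10 0 0 0 0'; python3 go.py .535 .241 .007 5.4
```

```text
time: 29.15
tool_pos: [0.536, 0.2412, 0.0728]
orientation: [-3.138, -0.147, -0.002]
contact_force: [-0.8, -0.7, -0.0]
finger_gap: 1.006
grasp_force: 0.0
t=29.1 shift cm [-0.11  0.02  6.58] turn [-0.    -0.001 -0.001] | tcp [0.536  0.2412 0.0728] yaw 5.4 gap 1.006 grasp 0.0 F [-0.8 -0.7 -0. ]
```

```bash
python3 -m handwheel '-.1 0 2 0 0 0 0;-.1 0 4 0 0 0 0;-.1 0 5.8 0 0 0 0;-.1 0 6.5 0 0 0 0;-.1 0 6.5 0 0 0 0;-.1 0 6.5 0 0 0 80;-.1 0 6.5 0 0 0 130;-.1 0 6.5 0 0 0 150;-.1 0 6.5 0 0 0 150;-.1 0 6.5 0 0 0 150'; python3 -m handwheel '0 0 0 0 0 0 150;0 0 0 0 0 0 150;0 0 -.5 0 0 0 150;0 0 -2 0 0 0 150;0 0 -5 0 0 0 150;0 0 -9 0 0 0 150;0 0 -13 0 0 0 150;0 0 -14 0 0 0 150;0 0 -14 0 0 0 150';python3 go.py .5645 -.0905 .14 -11.2
```

```text
time: 30.15
tool_pos: [0.5349, 0.2418, 0.0082]
orientation: [-3.138, -0.149, -0.003]
contact_force: [-3.9, -2.8, 18.1]
finger_gap: 0.576
grasp_force: 58.7
time: 31.05
tool_pos: [0.535, 0.2417, 0.1488]
orientation: [-3.137, -0.149, -0.005]
contact_force: [-0.2, -0.3, -2.3]
finger_gap: 0.575
grasp_force: 62.5
t=31.1 shift cm [-0.21 33.35  0.85] turn [-0.001 -0.003  0.29 ] | tcp [0.535  0.2417 0.1488] yaw 5.4 gap 0.575 grasp 62.5 F [-0.2 -0.3 -2.3]
```

```bash
python3 -m handwheel '0 2.5 0 0 0 .03 150;0 6 0 0 0 .08 150;0 10 0 0 0 .14 150;0 14 0 0 0 .2 150;-.1 18 0 0 0 .26 150;-.1 22 0 0 0 .29 150;-.1 26 0 0 0 .29 150;-.2 29.5 0 0 0 .29 150;-.2 32 0 0 0 .29 150;-.2 33.3 0 0 0 .29 150'; python3 -m handwheel '0 0 1 0 0 0 150;0 0 2.5 0 0 0 150;0 0 3 0 0 0 150;0 0 3 0 0 0 150'
python3 - <<'E'
from h import *
c=calibration("wrist");s=monitor.state();iw,dw=get_image("wrist");cv2.imwrite("pics/w7.png",iw[:,:,::-1]);w=cloud("wrist",dw,c);zt=s["tool_pos"][2]+.027
t=(w-s["tool_pos"])@R.from_rotvec(s["orientation"]).as_matrix();m=(abs(t[...,2]+.027)<.005)&(abs(t[...,1])<.035)&(t[...,0]<.04)
p=t[m];print("spool top front edge tool x %.4f, z %.4f"%(np.percentile(p[:,0],99.5),np.median(p[:,2])))
im,d=get_image("top");z=cloud("top",d)[...,2];v,u=np.mgrid[:480,:640];cv2.imwrite("pics/t7.png",im[:,:,::-1])
E
python3 go.py .5643 -.0903 .0625 -11.2
```

```text
time: 32.05
tool_pos: [0.5629, -0.0928, 0.145]
orientation: [3.126, -0.31, -0.004]
contact_force: [-0.2, 1.2, -2.6]
finger_gap: 0.576
grasp_force: 62.6
time: 32.45
tool_pos: [0.563, -0.0888, 0.115]
orientation: [-3.126, 0.303, 0.004]
contact_force: [-0.1, -0.2, -1.9]
finger_gap: 0.579
grasp_force: 62.6
spool top front edge tool x 0.0278, z -0.0273
t=32.5 shift cm [0.06 0.08 5.39] turn [-0.     0.     0.001] | tcp [ 0.5638 -0.0894  0.1164] yaw -11.1 gap 0.579 grasp 62.6 F [-0.1  0.5 -1.8]
```

View pics/w7.png

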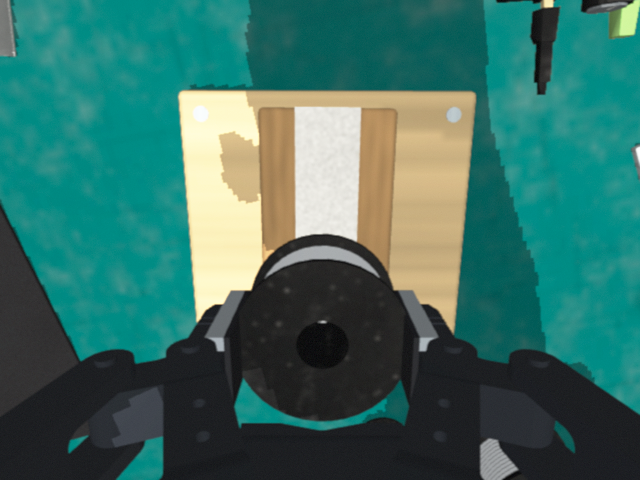

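The view shows the spool centred in the fingers at (322,345), above the middle of the carton, so I'll lower and release it.

```bash
python3 -m handwheel '.05 .05 1.5 0 0 0 150;.05 .08 3.2 0 0 0 150;.05 .08 4.6 0 0 0 150;.05 .08 5.2 0 0 0 150;.05 .08 5.35 0 0 0 150;.05 .08 5.35 0 0 0 150'; python3 go.py .5643 -.0903 .062 -11.2
```

```text
time: 33.15
tool_pos: [0.5643, -0.091, 0.0631]
orientation: [-3.126, 0.306, -0.0]
contact_force: [0.5, 0.2, -2.1]
finger_gap: 0.579
grasp_force: 62.6
t=33.1 shift cm [-0.01 -0.07  0.11] turn [-0. -0.  0.] | tcp [ 0.5643 -0.091   0.0631] yaw -11.2 gap 0.579 grasp 62.6 F [ 0.5  0.2 -2.1]
```

```bash
python3 -m handwheel '0 0 .1 0 0 0 150;0 0 .1 0 0 0 120;0 0 .1 0 0 0 80;0 0 .1 0 0 0 0;0 0 .1 0 0 0 0;0 0 .1 0 0 0 0;0 0 -1 0 0 0 0;0 0 -3 0 0 0 0;0 0 -7 0 0 0 0;0 0 -12 0 0 0 0'; python3 -m handwheel '0 -3 0 0 0 0 0;0 -7 0 0 0 0 0;0 -12 0 0 0 0 0;0 -17 0 0 0 0 0;0 -21 0 0 0 0 0;0 -24 0 0 0 0 0;0 -24 0 0 0 0 0'; python3 chk.py
python3 - <<'E'
from h import *
f=np.load("top5.npz");im,d=f["im"],f["d"];z=cloud("top",d)[...,2];v,u=np.mgrid[:480,:640];S=(u>280)&(u<400)&(v>180)&(v<300)
print("spool");rect("top",S&(z>.076)&(z<.11),.088);print("carton");rect("top",S&(z>.045)&(z<.11),.056)
cv2.imwrite("pics/t8.png",im[:,:,::-1])
E
```

```text
time: 34.15
tool_pos: [0.5632, -0.0909, 0.184]
orientation: [-3.126, 0.306, 0.004]
contact_force: [1.2, -0.5, 0.5]
finger_gap: 1.002
grasp_force: 0.0
time: 34.85
tool_pos: [0.6103, 0.1496, 0.1839]
orientation: [-3.125, 0.297, -0.0]
contact_force: [-1.1, -0.1, -0.3]
finger_gap: 1.003
grasp_force: 0.0
box
  centre 0.4993 -0.3470 long 150 short 74 mm ang(long vs x) 13.8 deg npx 2689
nest
  centre 0.5010 -0.3489 long 188 short 108 mm ang(long vs x) 13.7 deg npx 4687
stand
  centre 0.5644 -0.0904 long 161 short 160 mm ang(long vs x) -11.2 deg npx 6162
spool
  centre 0.5632 -0.0907 long 53 short 52 mm ang(long vs x) 43.6 deg npx 590
carton
  centre 0.5636 -0.0902 long 140 short 64 mm ang(long vs x) -11.6 deg npx 2321
```

View pics/t8.png

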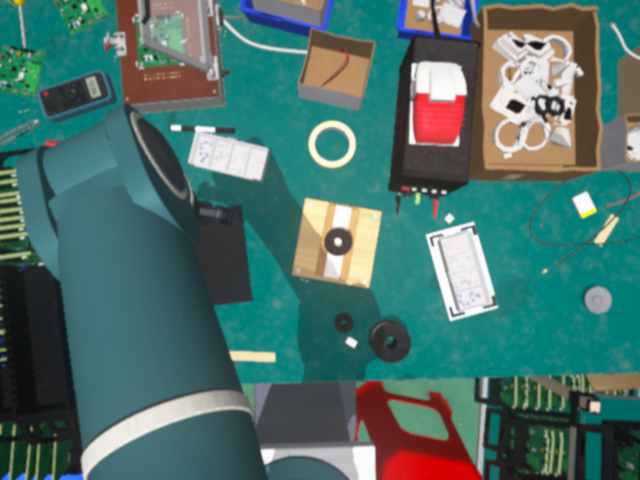

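The picture shows the box in the nest (463,271) and the spool and carton centred on the stand (338,242). The spare box and tape are where they were, and the arm is clear of everything.

```bash
python3 -m handwheel '0 0 0 0 0 0 0;0 0 0 0 0 0 0;0 0 0 0 0 0 0'; python3 -c "
from workcell import ticket;print(ticket.close_job())"
```

```text
time: 35.2
tool_pos: [0.6108, 0.1432, 0.1833]
orientation: [3.126, -0.308, 0.0]
contact_force: [0.0, 0.9, -0.7]
finger_gap: 1.002
grasp_force: 0.0
the job is handed in; nothing more can be done
None
```

The job is handed in after about 35 s of robot time, with no verdict returned: by the last top view the component box is about 3 mm off the locating plate's centre, and the carton on the stand and the spool on the carton are each within about 1 mm of centre; the spare box and tape look unmoved, and the terminal strip was hidden behind the arm.

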